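# Take the untrimmed model out so the case box closes

### The job

One of the two stone models in the case box is still untrimmed and stands above the fill line, so the lid cannot seat. Set that tall model down gently, teeth up, near the middle of the trimmer's table, leave the trimmed one in the box, and put the lid on so that it is fully home all round. Do not drop the tall model, and leave everything else on the bench where it is.

Things in the scene. Friction and masses are not known exactly. Their poses are not given: they have to be found in the camera images.
- tall_model: untrimmed yellow stone lower model, the taller of the two in the box: 68 (x) x 60 (y) x 58 mm high, 0.3 kg. Solid base 44 mm high with two flat parallel sides at y = +-30 mm (from x = -8 to +34 mm; the front at -x tapers), teeth in a horseshoe on the top 14 mm. Origin under the centre of its base, z up through the teeth. It stands teeth up in one of the box's two bays; which one varies
- trimmed_model: trimmed yellow stone lower model, same plan (68 x 60 mm) but only 34 mm high, 0.16 kg; origin under the centre of its base, z up. It stands in the other bay, below the fill line, and stays there
- box: open grey plastic case box, fixed to the bench: outside 216 (x) x 148 (y) x 52 mm high, walls and floor 4 mm (inside 208 x 140 mm). A divider 38 mm high across the middle (x = 0) makes two bays, each 102 (x) x 140 (y) mm, centred at x = +-54 mm. The fill line is a thin pale line round the inside, 42 mm above the bench. Origin under the centre of its underside, on the bench; x along its length
- lid: loose grey lid of the box, 0.22 kg, right way up on the bench: plate 224 (x) x 156 (y) x 4 mm over a plug 8 mm deep (200 x 132 mm, lower half stepped in to 192 x 124), 4 mm clearance all round in the box. Origin at the centre of the plug's underside; z up, x along its length; either way round fits. Seated: plate on the rim, origin 44 mm above the box's origin
- lid_grip (a point): centre of the lid's handle bar, 37 mm above the lid's origin: a bar 100 mm long along the lid's x, 18 mm wide (y), 22 mm tall (top 48 mm above the lid's origin), standing on two posts, with 14 mm of air between it and the plate
- table_mid (a point): middle of the top face of the trimmer's level cast-iron table, 60 mm above the bench; the table is 180 (x) x 170 (y) mm, fixed; the trimmer's housing, about 300 mm high, stands upright from 110 mm to the -y side of this point. Its z is up
- bite_block: bystander: pink wax bite block, horseshoe rim on a thin plate, 58 x 60 x 20 mm; origin under its centre
- former: bystander: small open aluminium base former, 85 x 78 x 32 mm; origin under its centre
- jar: bystander: closed jar, 64 mm across, 85 mm high; origin under its centre
- spatula: bystander: spatula lying flat, 190 mm long along its x axis
- brush: bystander: brush lying flat, 170 mm long along its x axis, between box and trimmer
Things that resemble listed ones, but are neither listed nor needed, are in the scene too. Leave any blue, orange or turquoise look-alike of the tall_model alone.

How it is judged:
At the end, for the whole second after the job is handed in: Tall model upright, at rest, released on the trimmer's table, origin within 58 mm (x), 57 mm (y) of its middle; trimmed model flat in the box; lid released, at rest, level within 0.03 rad, plate on the rim (origin 40 to 46.5 mm over the box's), centred within 8 mm, aligned within 0.1 rad (x of tall_model in the frame of table_mid between -0.058 and 0.058 m and y of tall_model in the frame of table_mid between -0.057 and 0.057 m and z of tall_model in the frame of table_mid between -0.005 and 0.005 m and angle between tall_model's own z axis and vertical below 0.06 rad and linear speed of each of tall_model, lid below 0.02 m/s and x of trimmed_model in the frame of box between -0.104 and 0.104 m and y of trimmed_model in the frame of box between -0.07 and 0.07 m and z of trimmed_model in the frame of box below 0.01 m and angle between trimmed_model's own z axis and vertical below 0.1 rad and x of lid in the frame of box between -0.008 and 0.008 m and y of lid in the frame of box between -0.008 and 0.008 m and z of lid in the frame of box between 0.04 and 0.0465 m and angle between lid's own z axis and vertical below 0.03 rad and angle between the x axis of lid and the x axis of box, either way round below 0.1 rad); the robot touches nothing.
It fails at once if the tall model is dropped: it moves faster than 0.6 m/s while no finger touches it (contact force between the fingers and tall_model below 0.1 N and linear speed of tall_model above 0.6 m/s).
It fails at once if a bystander is moved more than 30 mm (distance of any of bite_block, former, jar, spatula, brush from where it was at the start of the episode above 0.03 m).
It also fails if it takes over 67 s, if anything falls off the work surface, if the arm or the gripper's body presses on something with over 40 N, if the wrist force passes 120 N, or if a joint passes its speed limit or range.

### The arm

A 6-joint arm with a two-finger parallel gripper is mounted at the origin on the work surface. World frame = base frame: x ahead of the robot, y to its left, z up, the work surface at z = 0. Lengths are in m, angles in rad, forces in N, time in s.
With the tool pointing down it reaches from about 0.35 to 0.975 m from the base axis. Payload 4.9 kg.
Tool frame: the origin (TCP) lies on the centre line of the jaws, within the pads' length; the fingertips stand manip.tip_reach ahead of it and the grasp point (between the pads) is the TCP (manip.tip_reach is the distance from the TCP to the fingertips, in m); z points along the fingers, y is the line along which they close (so a half turn about z gives the same grasp; the last joint's range is limited). The gripper opens to 85 mm and grips with 20 to 120 N. Pads are 22 mm wide; open, the fingers measure 114 mm over their backs; the gripper's body (76 mm by 85 mm) begins 54 mm behind the grasp point. The pads swing forward as they close: fully open they stand 13 mm farther back than shut.
Start: joints at [1.207, 0.053, 1.613, -0, 1.476, -0.119], TCP at [0.151, 0.606, 0.25] pointing down, gripper open.
Joint ranges: [-3.01, 3.01], [-1.01, 2.22], [0.06, 2.58], [-1.02, 4.17], [0.09, 2.62], [-3.14, 3.14]. Speed limits (rad/s): [2.57, 2.57, 3.14, 3.14, 3.14, 3.14].

### API

Orientations are given as a unit quaternion [w, x, y, z].
In Python, from plant import manip gives the robot as it stands. The module is installed in compiled form; this text tells all that it offers.
- The arm moves only by the tool move_arm, never from a script. Its argument "rows" is a list of rows, each a list of 7 numbers: the shift along the tool's x, y, z in cm, then the turn, a rotation vector about the tool's x, y, z in degrees, then the opening, from -1 (shut) to 1 (fully open). In form: [[tx, ty, tz, ax, ay, az, jaw], ...]. A call has 1 to 20 rows; each row shifts and turns the commanded pose from where the row before left it, along the tool's axes as they then stand; what a row does not reach is not made up. A row lasts 1/12 s, in which the tool goes at most 41.7 mm and 7.16 degrees, less where a joint would pass 70% of its speed; a pose out of reach is approached as far as the arm can. A call is refused whole if a number of a shift passes 4.17 or a number of a turn 7.16, either way. A call with a gripper value outside its range is refused whole. The fingers move at their own pace and stop on an object; the grip force is fixed at half the most. Time passes only in rows, so rows that do not move let the fingers close. It gives the time, the measured TCP pose, the force, the opening and the grip force at its end, in the units of the state.
- manip.state(): the state, without advancing time (a new reading comes with each control period).
- manip.grab_frame(name): name is "scene" or "top"; returns a dict with "img" (400x640x3 uint8, blue, green, red), "mtx" (3x3 intrinsics, pixels), "R" (3x3) and "t" (3): a world point X has camera coordinates R X + t. Camera axes: x right, y down, z forward; pixel columns grow to the right and rows downward; lengths in m; the calibration is good to about 2 mm. A picture is of the moment at which its call begins. There is no depth.
- manip.job_done(): hands the job in; it is judged then, once.
The state is a dict: "time": time; "joint_pos": joint angles; "joint_vel": joint speeds; "joint_efforts": joint torques, N m; "tool_pos": TCP position; "tool_rot": TCP orientation; "contact_force": force on the tool from outside, world axes, zero at the start; "ft_torque": the same for the moment, N m; "gripper_width": opening from 0.0 (shut) to 1.0 (fully open); "grasp_force": force on a finger pad.
Only numpy, scipy, OpenCV 4.12 (cv2) and the standard library are available. Lean on these libraries where they do the work, as an engineer would, in place of code of your own. Each camera call takes 0.05 s, during which the arm holds its last target. There are 200 camera calls.

## Working session

There is one attempt and no reset: what is moved stays moved. The work goes in short steps, Python scripts to look and compute and a tool call to move; the robot and the scene stay as the last step left them, time stands still between calls to the robot, and variables do not carry over. Pictures are saved under pics/ and viewed, at most 10 in all, crops included, and the job is handed in when it is done.

Besides the shell and the picture viewer there is one more tool, called after "Emit:" by a JSON object that holds its "api" and its "payload". move_arm: Moves the arm, as the interface text tells. Its arguments: {"type":"object","properties":{"rows":{"type":"array","items":{"type":"array","items":{"type":"number"}}}},"required":["rows"]}

```bash
mkdir -p pics; python3 - <<'E'
from plant import manip
import cv2,numpy as np,pickle
for n in("scene","top"):
    f=manip.grab_frame(n); cv2.imwrite(f"pics/{n}0.png",f["img"]); pickle.dump(f,open(f"{n}.pkl","wb"))
    print(n,f["mtx"].tolist(),f["R"].round(3).tolist(),f["t"])
print(manip.state(),manip.tip_reach)
E
```

```text
scene [[370.3622751133948, 0.0, 321.64666185358783], [0.0, 370.3622751133948, 197.03125982137473], [0.0, 0.0, 1.0]] [[-0.611, 0.792, 0.008], [0.591, 0.463, -0.661], [-0.527, -0.399, -0.75]] [ 0.34576175 -0.24856278  1.16430911]
top [[388.8566060888433, 0.0, 315.02912905469776], [0.0, 388.8566060888433, 197.34651874111623], [0.0, 0.0, 1.0]] [[-0.027, -1.0, -0.017], [-0.996, 0.028, -0.087], [0.088, 0.015, -0.996]] [0.01709263 0.54269032 0.97100649]
{'time': 0.1, 'joint_pos': array([ 1.20696575e+00,  5.33266821e-02,  1.61414421e+00, -4.14537639e-06,
        1.47600673e+00, -1.19022917e-01]), 'joint_vel': array([-0.00121889, -0.00042279, -0.0022991 , -0.00093928,  0.00032842,
       -0.00090902]), 'joint_efforts': array([ 1.59211877e-04, -3.94903779e+01, -3.71363568e+01, -2.05703009e-05,
        3.91373673e-03, -7.89636687e-06]), 'tool_pos': array([0.15130756, 0.60586745, 0.24917116]), 'tool_rot': array([-2.23333199e-04,  1.22098154e-01,  9.92517583e-01, -9.15642076e-04]), 'contact_force': array([-0.56350771,  0.35298889, -0.44892608]), 'ft_torque': array([ 0.01607578,  0.01986682, -0.02877031]), 'grasp_force': 0.0, 'gripper_width': 1.0027012616872488} 0.019
```

View pics/top0.png

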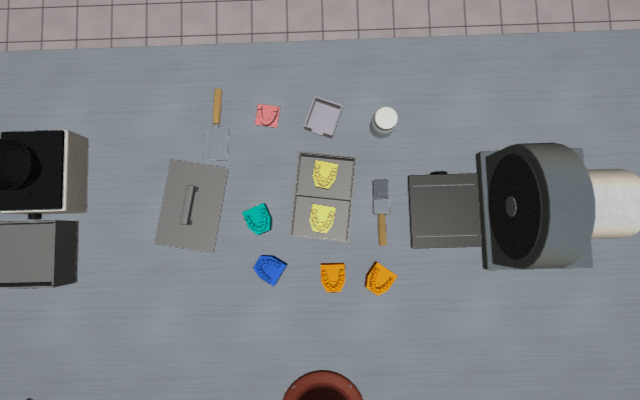

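View pics/scene0.png

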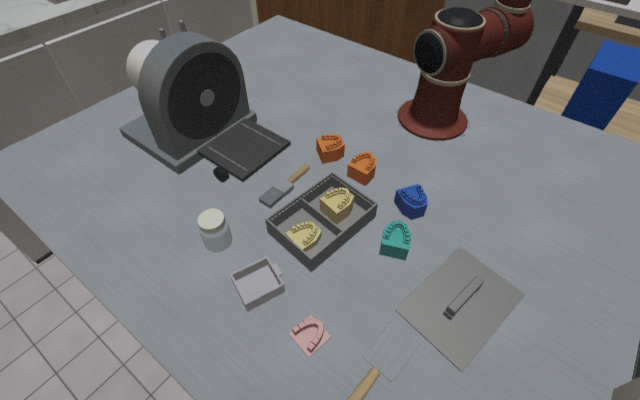

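```bash
python3 - <<'E'
import cv2
a=cv2.imread("pics/top0.png")
cv2.imwrite("pics/c1.png",cv2.resize(a[145:260,150:310-0],None,fx=5,fy=5,interpolation=cv2.INTER_CUBIC))
cv2.imwrite("pics/c2.png",cv2.resize(a[145:255,285:365],None,fx=5,fy=5,interpolation=cv2.INTER_CUBIC))
b=cv2.imread("pics/scene0.png")
cv2.imwrite("pics/c3.png",cv2.resize(b[165:275,255:395],None,fx=5,fy=5,interpolation=cv2.INTER_CUBIC))
E
```

```text
(no output)
```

View pics/c1.png

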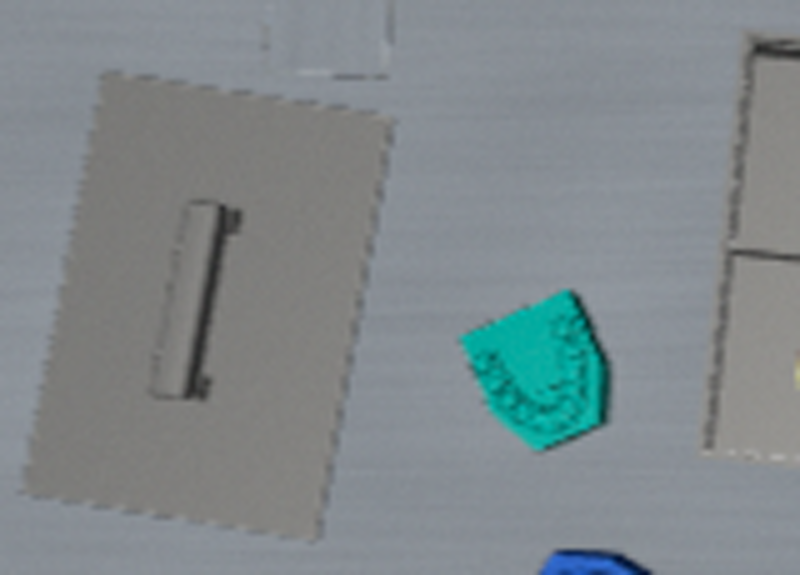

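View pics/c2.png

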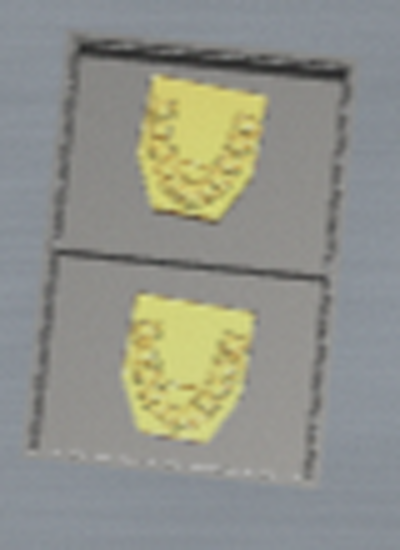

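View pics/c3.png

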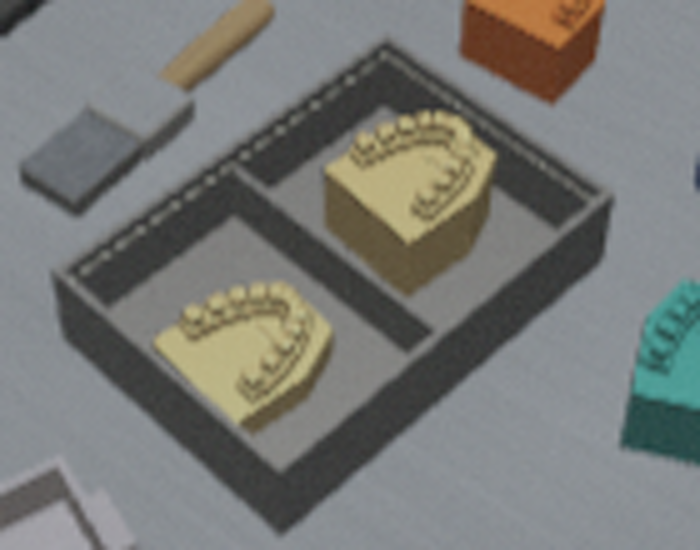

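```bash
cat > h.py <<'E'
import pickle,numpy as np
from scipy.spatial.transform import Rotation as Ro
def ray(f,p,z):
    d=f["R"].T@np.linalg.solve(f["mtx"],[p[0],p[1],1]); c=-f["R"].T@f["t"]
    return (c+d*(z-c[2])/d[2])[:2]
E
python3 - <<'E'
from h import *
f=pickle.load(open("top.pkl","rb")); s=pickle.load(open("scene.pkl","rb"))
def q(name,pts,z,off,k,f=f):
    P=np.array([ray(f,np.array(p)/k+np.array(off)-(.4 if k>1 else 0),z) for p in pts]);
    e=[np.round(P[(i+1)%len(P)]-P[i],4) for i in range(len(P))]
    print(name,P.round(4).tolist(),"mid",P.mean(0).round(4),"len",[round(float(np.hypot(*v)),4) for v in e],"ang",[round(float(np.degrees(np.arctan2(v[1],v[0]))),1) for v in e])
q("box",[(68,32),(352,60),(315,488),(27,455)],.052,(285,145),5)
q("lid",[(103,70),(395,120),(318,542),(25,492)],.012,(150,145),5)
q("bar",[(190,200),(222,203),(187,400),(152,395)],.048,(150,145),5)
q("tallback",[(135,294),(253,312)],.048,(285,145),5)
q("tallfront",[(155,430),(210,443)],.048,(285,145),5)
q("table",[(409,176),(482,175),(482,248),(410,249)],.06,(0,0),1)
q("box_s",[(388,40),(612,198),(283,495),(55,272)],.052,(255,165),5,s)
q("tall_s",[(325,170),(408,242)],.048,(255,165),5,s)
q("lid_s",[(461,249),(524,296),(463,363),(398,307)],.012,(0,0),1,s)
q("table_s",[(200,153),(243,121),(290,144),(245,176)],.06,(0,0),1,s)
print(Ro.from_quat([0.1221,.9925,-.0009,-.0002]).as_matrix().round(3))
E
```

```text
box [[0.6586, 0.041], [0.6401, -0.101], [0.4276, -0.0753], [0.4475, 0.0661]] mid [ 0.5434 -0.0173] len [0.1432, 0.2139, 0.1427, 0.2126] ang [-97.4, 173.1, 82.0, -6.8]
lid [[0.6569, 0.3803], [0.6258, 0.2264], [0.4079, 0.2677], [0.4374, 0.4194]] mid [0.532  0.3235] len [0.157, 0.2218, 0.1546, 0.223] ang [-101.4, 169.3, 79.0, -10.1]
bar [[0.582, 0.3217], [0.5801, 0.3055], [0.4816, 0.323], [0.4846, 0.3406]] mid [0.5321 0.3227] len [0.0163, 0.1, 0.0179, 0.0993] ang [-97.0, 169.9, 80.3, -11.0]
tallback [[0.5259, 0.0108], [0.5153, -0.0477]] mid [ 0.5206 -0.0184] len [0.0595, 0.0595] ang [-100.3, 79.7]
tallfront [[0.4581, 0.0027], [0.451, -0.0244]] mid [ 0.4546 -0.0109] len [0.0279, 0.0279] ang [-104.7, 75.3]
table [[0.5861, -0.2314], [0.5834, -0.4103], [0.4054, -0.399], [0.4075, -0.2254]] mid [ 0.4956 -0.3165] len [0.1789, 0.1784, 0.1736, 0.1787] ang [-90.9, 176.3, 89.3, -2.0]
box_s [[0.4313, -0.0712], [0.4505, 0.0724], [0.6679, 0.0512], [0.6411, -0.1009]] mid [ 0.5477 -0.0122] len [0.1449, 0.2185, 0.1545, 0.2119] ang [82.4, -5.6, -100.0, 171.9]
tall_s [[0.5161, -0.0452], [0.5273, 0.0115]] mid [ 0.5217 -0.0169] len [0.0577, 0.0577] ang [78.9, -101.1]
lid_s [[0.4146, 0.2758], [0.4427, 0.424], [0.6421, 0.3792], [0.6208, 0.2334]] mid [0.5301 0.3281] len [0.1508, 0.2044, 0.1473, 0.2105] ang [79.3, -12.7, -98.3, 168.4]
table_s [[0.5915, -0.3786], [0.4278, -0.3886], [0.4207, -0.2191], [0.5789, -0.2272]] mid [ 0.5047 -0.3034] len [0.1641, 0.1697, 0.1584, 0.1519] ang [-176.5, 92.4, -3.0, -85.2]
[[-0.97   0.242 -0.001]
 [ 0.242  0.97  -0.002]
 [ 0.    -0.002 -1.   ]]
```

```bash
cat >> h.py <<'E'
def go(x,y,z,yaw):
    "tool-frame shift (cm, after turning) and turn (deg) to a downward pose with tool y at heading yaw (deg)"
    from plant import manip
    s=manip.state(); q=s["tool_rot"]; A=Ro.from_quat([q[1],q[2],q[3],q[0]])
    a=np.radians(yaw); Y=np.array([np.cos(a),np.sin(a),0]); Z=np.array([0,0,-1.])
    B=Ro.from_matrix(np.c_[np.cross(Y,Z),Y,Z])
    print("turn",(A.inv()*B).as_rotvec(degrees=True).round(2),"shift",(B.inv().apply(np.array([x,y,z])-s["tool_pos"])*100).round(2),
      "t",round(s["time"],2),"pos",s["tool_pos"].round(4),"w",round(s["gripper_width"],3),"gf",round(float(s["grasp_force"]),1),"F",s["contact_force"].round(1))
E
python3 -c "
from h import *; go(.497,-.015,.2,80)"
```

```text
turn [-0.11 -0.02 -4.03] shift [-44.83 -55.14   4.92] t 0.1 pos [0.1513 0.6059 0.2492] w 1.003 gf 0.0 F [-0.6  0.4 -0.4]
```

Emit:
{"api": "move_arm", "payload": {"rows": [[0,0,0,-0.11,0,-4,1],[-1.2,-1.5,0,0,0,0,1],[-2.4,-3.0,0.27,0,0,0,1],[-2.4,-3.0,0.27,0,0,0,1],[-2.4,-3.0,0.27,0,0,0,1],[-2.4,-3.0,0.27,0,0,0,1],[-2.4,-3.0,0.27,0,0,0,1],[-2.4,-3.0,0.27,0,0,0,1],[-2.4,-3.0,0.27,0,0,0,1],[-2.4,-3.0,0.27,0,0,0,1],[-2.4,-3.0,0.27,0,0,0,1],[-2.4,-3.0,0.27,0,0,0,1],[-2.4,-3.0,0.27,0,0,0,1],[-2.4,-3.0,0.27,0,0,0,1],[-2.4,-3.0,0.27,0,0,0,1],[-2.4,-3.0,0.27,0,0,0,1],[-2.4,-3.0,0.27,0,0,0,1],[-2.4,-2.5,0.3,0,0,0,1],[-2.4,-2.0,0.3,0,0,0,1],[0,0,0,0,0,0,1]]}}

```text
time: 1.77
tool_pos: [0.478, 0.0273, 0.2019]
tool_rot: [-0.0, 0.09, 0.996, 0.0]
contact_force: [0.3, 0.3, -0.4]
gripper_width: 0.997
grasp_force: 0.0
```

```bash
python3 -c "
from h import *; go(.497,-.015,.03,80)"
```

```text
turn [ 0.02 -0.02 -0.32] shift [-2.61 -3.83 17.19] t 1.77 pos [0.478  0.0273 0.2019] w 0.997 gf 0.0 F [ 0.3  0.3 -0.4]
```

Emit:
{"api": "move_arm", "payload": {"rows": [[-1.3,-1.9,1.2,0,0,-0.3,1],[-1.3,-1.9,3,0,0,0,1],[0,0,3,0,0,0,1],[0,0,3,0,0,0,1],[0,0,1,0,0,0,1],[0,0,1,0,0,0,1],[0,0,1,0,0,0,1],[0,0,1,0,0,0,1],[0,0,1,0,0,0,1],[0,0,1,0,0,0,1],[0,0,0,0,0,0,1],[0,0,0,0,0,0,1]]}}

```text
time: 2.77
tool_pos: [0.4952, -0.0104, 0.0404]
tool_rot: [-0.0, 0.085, 0.996, 0.001]
contact_force: [0.5, 0.3, 0.3]
gripper_width: 0.998
grasp_force: 0.0
```

```bash
python3 - <<'E'
from h import *; go(.497,-.015,.03,80)
from plant import manip; import cv2
f=manip.grab_frame("scene"); cv2.imwrite("pics/s1.png",cv2.resize(f["img"][120:275,235:415],None,fx=4,fy=4,interpolation=cv2.INTER_CUBIC))
E
```

```text
turn [ 0.11 -0.05  0.28] shift [-0.26 -0.42  1.04] t 2.77 pos [ 0.4952 -0.0104  0.0404] w 0.998 gf 0.0 F [0.5 0.3 0.3]
```

View pics/s1.png

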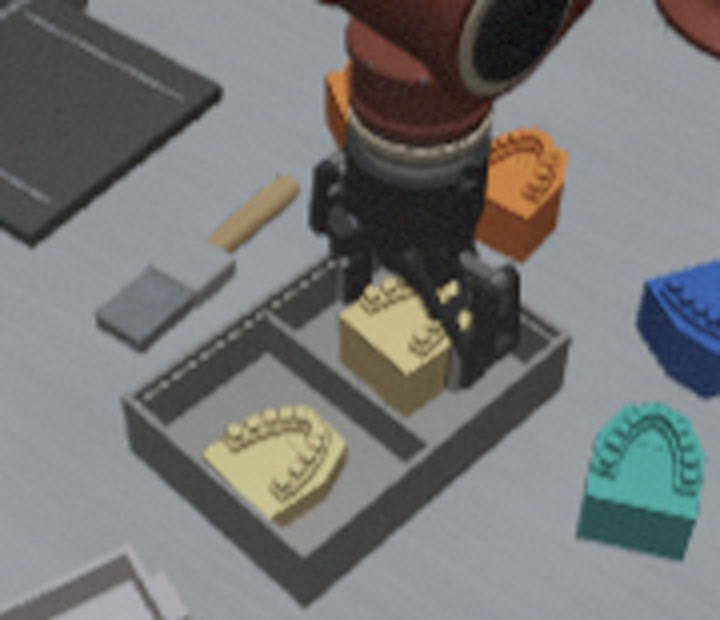

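The fingers (at about (355,280) and (485,330)) straddle the tall model at (400,360) with a few millimetres left to correct before closing.

Emit:
{"api": "move_arm", "payload": {"rows": [[-0.3,-0.4,0.5,0,0,0.3,1],[0,0,0.4,0,0,0,1],[0,0,0,0,0,0,1],[0,0,0,0,0,0,-1],[0,0,0,0,0,0,-1],[0,0,0,0,0,0,-1],[0,0,0,0,0,0,-1],[0,0,0,0,0,0,-1],[0,0,0,0,0,0,-1],[0,0,0,0,0,0,-1],[0,0,0,0,0,0,-1],[0,0,0,0,0,0,-1]]}}

```text
time: 3.82
tool_pos: [0.4984, -0.015, 0.0324]
tool_rot: [0.001, 0.087, 0.996, 0.001]
contact_force: [0.3, 1.9, 4.4]
gripper_width: 0.696
grasp_force: 65.5
```

```bash
python3 -c "
from h import *; go(.497,-.015,.03,80)"
```

```text
turn [ 0.12  0.08 -0.03] shift [ 0.13 -0.03  0.24] t 3.82 pos [ 0.4984 -0.015   0.0324] w 0.696 gf 65.5 F [0.3 1.9 4.4]
```

Emit:
{"api": "move_arm", "payload": {"rows": [[0,0,-0.3,0,0,0,-1],[0,0,-0.7,0,0,0,-1],[0,0,-1,0,0,0,-1],[0,0,-1.5,0,0,0,-1],[0,0,-1.5,0,0,0,-1],[0,0,-1.5,0,0,0,-1],[0,0,-1.5,0,0,0,-1],[0,0,-1.5,0,0,0,-1],[0,0,-1.5,0,0,0,-1],[0,0,-1,0,0,0,-1],[0,0,0,0,0,0,-1],[0,0,0,0,0,0,-1]]}}

```text
time: 4.82
tool_pos: [0.4977, -0.0152, 0.1521]
tool_rot: [0.0, 0.087, 0.996, 0.001]
contact_force: [-0.2, 0.5, -3.7]
gripper_width: 0.695
grasp_force: 64.9
```

```bash
python3 - <<'E'
from h import *; go(.506,-.298,.155,80)
from plant import manip; import cv2
f=manip.grab_frame("scene"); cv2.imwrite("pics/s2.png",cv2.resize(f["img"][70:275,200:415],None,fx=2.8,fy=2.8,interpolation=cv2.INTER_CUBIC))
E
```

```text
turn [ 0.1   0.05 -0.02] shift [ -5.73 -27.71  -0.29] t 4.82 pos [ 0.4977 -0.0152  0.1521] w 0.695 gf 64.9 F [-0.2  0.5 -3.7]
```

View pics/s2.png

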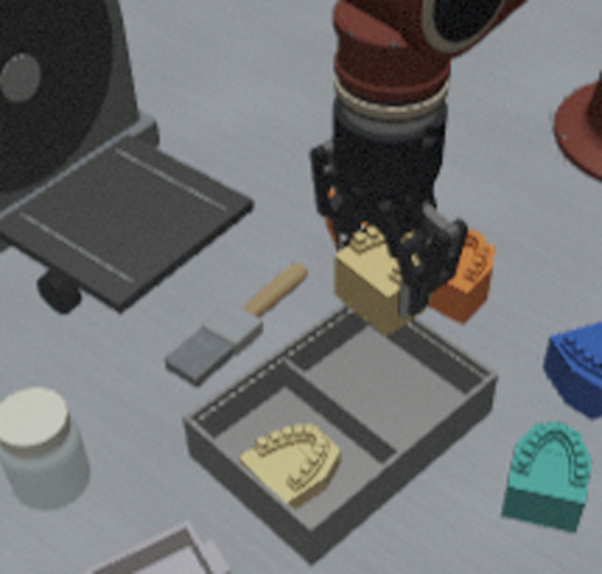

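The tall model hangs level in the jaws at (375,280) over the empty bay; the trimmed one is undisturbed at (290,460).

Emit:
{"api": "move_arm", "payload": {"rows": [[-0.1,-0.5,0,0,0,0,-1],[-0.2,-1,0,0,0,0,-1],[-0.32,-1.55,0,0,0,0,-1],[-0.32,-1.55,0,0,0,0,-1],[-0.32,-1.55,0,0,0,0,-1],[-0.32,-1.55,0,0,0,0,-1],[-0.32,-1.55,0,0,0,0,-1],[-0.32,-1.55,0,0,0,0,-1],[-0.32,-1.55,0,0,0,0,-1],[-0.32,-1.55,0,0,0,0,-1],[-0.32,-1.55,0,0,0,0,-1],[-0.32,-1.55,0,0,0,0,-1],[-0.32,-1.55,0,0,0,0,-1],[-0.32,-1.55,0,0,0,0,-1],[-0.32,-1.55,0,0,0,0,-1],[-0.32,-1.55,0,0,0,0,-1],[-0.32,-1.55,0,0,0,0,-1],[-0.32,-1.55,0,0,0,0,-1],[-0.3,-1.2,0,0,0,0,-1],[-0.1,-0.5,0,0,0,0,-1]]}}

```text
time: 6.53
tool_pos: [0.5063, -0.3032, 0.1514]
tool_rot: [0.0, 0.088, 0.996, 0.001]
contact_force: [1.1, 0.3, -2.1]
gripper_width: 0.697
grasp_force: 64.9
```

Emit:
{"api": "move_arm", "payload": {"rows": [[0,0,0,0,0,0,-1],[0,0,1,0,0,0,-1],[0,0,1,0,0,0,-1],[0,0,1,0,0,0,-1],[0,0,1,0,0,0,-1],[0,0,0.7,0,0,0,-1],[0,0,0.5,0,0,0,-1],[0,0,0.3,0,0,0,-1],[0,0,0,0,0,0,-1],[0,0,0,0,0,0,-1]]}}

```text
time: 7.37
tool_pos: [0.5064, -0.301, 0.0964]
tool_rot: [0.0, 0.087, 0.996, 0.001]
contact_force: [1.6, 0.3, -3.5]
gripper_width: 0.696
grasp_force: 64.9
```

```bash
python3 -c "
from h import *; go(.506,-.3,.0884,80)"
```

```text
turn [ 0.1   0.02 -0.02] shift [0.06 0.09 0.8 ] t 7.37 pos [ 0.5064 -0.301   0.0964] w 0.696 gf 64.9 F [ 1.6  0.3 -3.5]
```

Emit:
{"api": "move_arm", "payload": {"rows": [[0,0,0.2,0,0,0,-1],[0,0,0.2,0,0,0,-1],[0,0,0.15,0,0,0,-1],[0,0,0.15,0,0,0,-1],[0,0,0,0,0,0,-1],[0,0,0,0,0,0,-1],[0,0,0,0,0,0,-1]]}}

```text
time: 7.95
tool_pos: [0.5063, -0.3009, 0.0893]
tool_rot: [0.0, 0.087, 0.996, 0.001]
contact_force: [-0.0, 1.1, -2.8]
gripper_width: 0.696
grasp_force: 64.9
```

Emit:
{"api": "move_arm", "payload": {"rows": [[0,0,0.1,0,0,0,-1],[0,0,0,0,0,0,-1],[0,0,0,0,0,0,-1],[0,0,0,0,0,0,-1]]}}

```text
time: 8.28
tool_pos: [0.5065, -0.301, 0.0885]
tool_rot: [0.0, 0.087, 0.996, 0.001]
contact_force: [1.1, -1.3, -2.2]
gripper_width: 0.695
grasp_force: 64.8
```

Emit:
{"api": "move_arm", "payload": {"rows": [[0,0,0.1,0,0,0,-1],[0,0,0,0,0,0,-1],[0,0,0,0,0,0,-1],[0,0,0,0,0,0,-1]]}}

```text
time: 8.62
tool_pos: [0.5065, -0.301, 0.0884]
tool_rot: [0.0, 0.087, 0.996, 0.001]
contact_force: [-3.8, 2.4, 5.9]
gripper_width: 0.691
grasp_force: 65.7
```

Contact: the model is on the table (force from −3 to +6 N). Release and rise.

Emit:
{"api": "move_arm", "payload": {"rows": [[0,0,0,0,0,0,0.6],[0,0,0,0,0,0,0.8],[0,0,0,0,0,0,1],[0,0,0,0,0,0,1],[0,0,0,0,0,0,1],[0,0,0,0,0,0,1],[0,0,0,0,0,0,1],[0,0,-0.5,0,0,0,1],[0,0,-1,0,0,0,1],[0,0,-1,0,0,0,1],[0,0,-2,0,0,0,1],[0,0,-2,0,0,0,1],[0,0,-2,0,0,0,1],[0,0,-2,0,0,0,1],[0,0,-1,0,0,0,1],[0,0,0,0,0,0,1]]}}

```text
time: 9.95
tool_pos: [0.5079, -0.3023, 0.207]
tool_rot: [0.003, 0.087, 0.996, -0.001]
contact_force: [0.4, 0.3, 0.8]
gripper_width: 1.001
grasp_force: 0.0
```

```bash
python3 -c "
from h import *; go(.532,.323,.2,79.3)"
```

```text
turn [-0.09  0.39  0.68] shift [ 9.24 61.89  0.7 ] t 9.95 pos [ 0.5079 -0.3023  0.207 ] w 1.001 gf 0.0 F [0.4 0.3 0.8]
```

Emit:
{"api": "move_arm", "payload": {"rows": [[0.2,1,0,0,0.4,0.7,1],[0.4,2.3,0,0,0,0,1],[0.5,3.4,0,0,0,0,1],[0.5,3.4,0,0,0,0,1],[0.5,3.4,0,0,0,0,1],[0.5,3.4,0,0,0,0,1],[0.5,3.4,0,0,0,0,1],[0.5,3.4,0,0,0,0,1],[0.5,3.4,0,0,0,0,1],[0.5,3.4,0,0,0,0,1],[0.5,3.4,0,0,0,0,1],[0.5,3.4,0,0,0,0,1],[0.5,3.4,0,0,0,0,1],[0.5,3.4,0,0,0,0,1],[0.5,3.4,0,0,0,0,1],[0.5,3.4,0,0,0,0,1],[0.5,3.4,0,0,0,0,1],[0.5,3.4,0,0,0,0,1],[0.5,3.4,0,0,0,0,1],[0,0,0,0,0,0,1]]}}

```text
time: 11.62
tool_pos: [0.5292, 0.3209, 0.2027]
tool_rot: [-0.004, 0.091, 0.996, 0.002]
contact_force: [-0.7, -0.6, 0.2]
gripper_width: 1.002
grasp_force: 0.0
```

```bash
python3 - <<'E'
from h import *; go(.532,.323,.04,79.3)
E
```

```text
turn [ 0.18 -0.51  0.25] shift [-0.23  0.26 16.27] t 11.62 pos [0.5292 0.3209 0.2027] w 1.002 gf 0.0 F [-0.7 -0.6  0.2]
```

Emit:
{"api": "move_arm", "payload": {"rows": [[-0.2,0.2,1,0,0,0.2,1],[0,0,3,0,0,0,1],[0,0,3,0,0,0,1],[0,0,3,0,0,0,1],[0,0,2,0,0,0,1],[0,0,1,0,0,0,1],[0,0,0,0,0,0,1],[0,0,0,0,0,0,1],[0,0,0,0,0,0,1]]}}

```text
time: 12.37
tool_pos: [0.5332, 0.3182, 0.0757]
tool_rot: [-0.002, 0.095, 0.995, 0.002]
contact_force: [0.4, -0.8, -0.5]
gripper_width: 1.005
grasp_force: 0.0
```

```bash
python3 - <<'E'
from h import *; go(.532,.323,.039,79.3)
E
```

```text
turn [ 0.2  -0.26 -0.26] shift [0.2  0.45 3.67] t 12.37 pos [0.5332 0.3182 0.0757] w 1.005 gf 0.0 F [ 0.4 -0.8 -0.5]
```

Emit:
{"api": "move_arm", "payload": {"rows": [[0.2,0.45,1,0.2,-0.25,-0.25,1],[0,0,1,0,0,0,1],[0,0,1,0,0,0,1],[0,0,0.6,0,0,0,1],[0,0,0,0,0,0,1],[0,0,0,0,0,0,1],[0,0,0,0,0,0,1]]}}

```text
time: 12.95
tool_pos: [0.5308, 0.323, 0.0381]
tool_rot: [-0.001, 0.093, 0.996, -0.001]
contact_force: [-0.6, -0.1, 0.6]
gripper_width: 0.999
grasp_force: 0.0
```

```bash
python3 - <<'E'
from h import *; go(.532,.323,.039,79.3)
E
```

```text
turn [-0.09 -0.14  0.02] shift [-0.12  0.02 -0.09] t 12.95 pos [0.5308 0.323  0.0381] w 0.999 gf 0.0 F [-0.6 -0.1  0.6]
```

Emit:
{"api": "move_arm", "payload": {"rows": [[0,0,0,0,0,0,-1],[0,0,0,0,0,0,-1],[0,0,0,0,0,0,-1],[0,0,0,0,0,0,-1],[0,0,0,0,0,0,-1],[0,0,0,0,0,0,-1],[0,0,0,0,0,0,-1],[0,0,0,0,0,0,-1],[0,0,0,0,0,0,-1],[0,0,0,0,0,0,-1],[0,0,0,0,0,0,-1],[0,0,0,0,0,0,-1],[0,0,0,0,0,0,-1],[0,0,0,0,0,0,-1]]}}

```text
time: 14.12
tool_pos: [0.5312, 0.3233, 0.0387]
tool_rot: [-0.001, 0.093, 0.996, -0.0]
contact_force: [0.5, 1.6, 5.8]
gripper_width: 0.201
grasp_force: 59.9
```

Emit:
{"api": "move_arm", "payload": {"rows": [[0,0,-0.3,0,0,0,-1],[0,0,-0.7,0,0,0,-1],[0,0,-1,0,0,0,-1],[0,0,-1.5,0,0,0,-1],[0,0,-1.5,0,0,0,-1],[0,0,-1.5,0,0,0,-1],[0,0,-1.5,0,0,0,-1],[0,0,-1.5,0,0,0,-1],[0,0,-1.5,0,0,0,-1],[0,0,-1,0,0,0,-1],[0,0,-1,0,0,0,-1],[0,0,0,0,0,0,-1],[0,0,0,0,0,0,-1]]}}

```text
time: 15.2
tool_pos: [0.5311, 0.3231, 0.1683]
tool_rot: [-0.001, 0.093, 0.996, -0.001]
contact_force: [0.5, -0.3, -3.7]
gripper_width: 0.201
grasp_force: 59.1
```

```bash
python3 - <<'E'
from h import *; go(.543,-.017,.15,82.6)
from plant import manip; import cv2
f=manip.grab_frame("top"); cv2.imwrite("pics/t3.png",cv2.resize(f["img"][130:265,120:320],None,fx=4,fy=4,interpolation=cv2.INTER_CUBIC))
E
```

```text
turn [-0.08 -0.12 -3.28] shift [ -5.56 -33.57   1.83] t 15.2 pos [0.5311 0.3231 0.1683] w 0.201 gf 59.1 F [ 0.5 -0.3 -3.7]
```

View pics/t3.png

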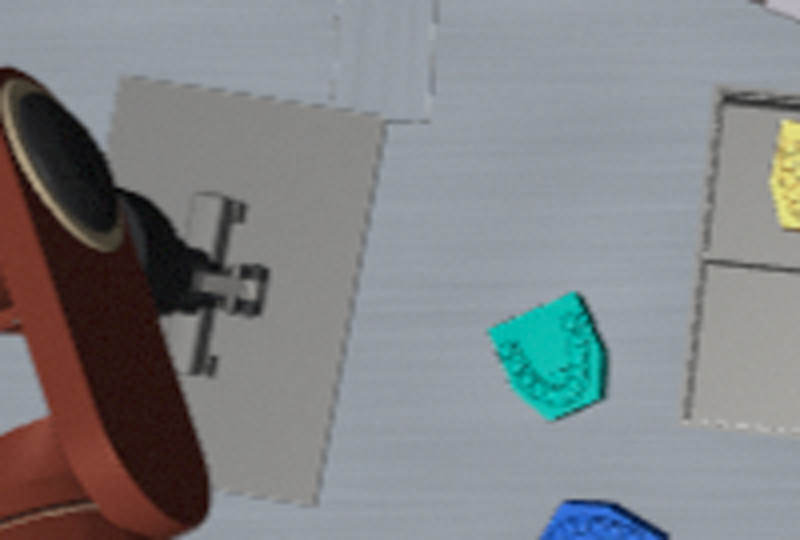

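```bash
python3 - <<'E'
from h import *
from scipy.optimize import least_squares
f=pickle.load(open("top.pkl","rb")); s=pickle.load(open("scene.pkl","rb"))
def fit(name,L,W,z,obs):
    c=np.array([[1,1],[1,-1],[-1,-1],[-1,1]])*[L/2,W/2]
    def res(p):
        ca,sa=np.cos(p[2]),np.sin(p[2]); r=[]
        for cam,idx,px in obs:
            for i,q in zip(idx,px):
                X=np.r_[p[:2]+[ca*c[i,0]-sa*c[i,1],sa*c[i,0]+ca*c[i,1]],z]
                u=cam["mtx"]@(cam["R"]@X+cam["t"]); r+=list(u[:2]/u[2]-q)
        return np.array(r)
    o=least_squares(res,[.54,.1,-.15],loss="soft_l1"); print(name,o.x[:2].round(4),np.degrees(o.x[2]).round(2),res(o.x).round(1))
sc=lambda P,off,k:np.array(P)/k+np.array(off)-.4
bt=(f,[0,1,2,3],sc([(68,32),(352,60),(315,488),(27,455)],(285,145),5))
bs=(s,[2,3,0,1],sc([(388,40),(612,198),(283,495),(55,272)],(255,165),5))
for o in([bt],[bs],[bt,bs]): fit("box",.216,.148,.052,o)
fit("lid0",.224,.156,.012,[(f,[0,1,2,3],sc([(103,70),(395,120),(318,542),(25,492)],(150,145),5))])
fit("lid lifted",.224,.156,.1416,[(f,[0,1,2],sc([(120,77),(385,115),(318,503)],(120,130),4))])
E
```

```text
box [ 0.5435 -0.0172] -7.31 [-0.6 -0.5  1.3 -0.5  0.7  0.3 -1.6  0.8]
box [ 0.5473 -0.0121] -7.29 [-0.1 -0.2  1.2  0.3 -0.1 -2.3 -0.7  1.5]
box [ 0.5445 -0.0149] -7.32 [-1.5 -0.9  0.4 -0.9 -0.3 -0.1 -2.5  0.3 -0.3 -1.3  0.8 -1.  -0.3 -4.
 -0.7  0.1]
lid0 [0.5321 0.3235] -10.66 [ 0.3  0.1  0.1 -0.7  0.1  0.1 -0.5  0.4]
lid lifted [0.5321 0.3204] -9.94 [-0.3 -0.4  0.2 -0.2  0.1  0.6]
```

```bash
python3 - <<'E'
from h import *
import cv2
f=pickle.load(open("top.pkl","rb"))
im=cv2.GaussianBlur(f["img"],(3,3),0).astype(int); d=im[...,0]-im[...,2]
print("bench",d[250,230],d[150,265],"box",d[185,345],"lid",d[200,215])
m=(d<(np.median(d[140:150,240:280])+d[185,345])/2).astype(np.uint8)
m=cv2.morphologyEx(m,cv2.MORPH_CLOSE,np.ones((3,3)))
for z,sd,n in((.052,(345,185),"box"),(.012,(215,200),"lid")):
    _,lab=cv2.connectedComponents(m); c=(lab==lab[sd[1],sd[0]]).astype(np.uint8)
    k,_=cv2.findContours(c,0,cv2.CHAIN_APPROX_NONE); k=max(k,key=cv2.contourArea)[:,0]
    P=np.array([ray(f,p,z) for p in k])*1000
    r=cv2.minAreaRect(P.astype(np.float32)); mo=cv2.fillPoly(np.zeros((900,900),np.uint8),[(P+[100,350]).astype(np.int32)],1)
    M=cv2.moments(mo,True); print(n,r,"centroid",M["m10"]/M["m00"]-100,M["m01"]/M["m00"]-350,"area",M["m00"])
E
```

```text
bench 13 13 box -4 lid -2
box ((544.0723266601562, -17.555419921875), (148.3634490966797, 216.24169921875), 82.51659393310547) centroid 543.4065920040841 -18.257458281484332 area 31341.0
lid ((532.7089233398438, 324.29510498046875), (155.58572387695312, 222.7146759033203), 79.31682586669922) centroid 532.0417978056887 323.65385181045383 area 33997.0
```

Emit:
{"api": "move_arm", "payload": {"rows": [[-0.1,-0.6,0,0,0,-0.8,-1],[-0.2,-1.2,0,0,0,-0.8,-1],[-0.32,-1.9,0,0,0,-0.8,-1],[-0.32,-1.9,0,0,0,-0.8,-1],[-0.32,-1.9,0,0,0,0,-1],[-0.32,-1.9,0,0,0,0,-1],[-0.32,-1.9,0,0,0,0,-1],[-0.32,-1.9,0,0,0,0,-1],[-0.32,-1.9,0,0,0,0,-1],[-0.32,-1.9,0,0,0,0,-1],[-0.32,-1.9,0,0,0,0,-1],[-0.32,-1.9,0,0,0,0,-1],[-0.32,-1.9,0,0,0,0,-1],[-0.32,-1.9,0,0,0,0,-1],[-0.32,-1.9,0,0,0,0,-1],[-0.32,-1.9,0,0,0,0,-1],[-0.32,-1.9,0,0,0,0,-1],[-0.3,-1.5,0,0,0,0,-1],[-0.2,-1,0,0,0,0,-1],[0,0,0,0,0,0,-1]]}}

```text
time: 16.92
tool_pos: [0.5417, -0.0112, 0.1675]
tool_rot: [-0.002, 0.066, 0.998, -0.001]
contact_force: [-0.6, 0.7, -2.4]
gripper_width: 0.198
grasp_force: 59.0
```

Emit:
{"api": "move_arm", "payload": {"rows": [[0,0,0,0,0,0,-1],[0,0,0,0,0,0,-1]]}}

```text
time: 17.08
tool_pos: [0.5419, -0.0089, 0.168]
tool_rot: [-0.002, 0.065, 0.998, -0.0]
contact_force: [1.0, -0.3, -2.5]
gripper_width: 0.197
grasp_force: 59.0
```

```bash
python3 - <<'E'
from h import *; go(.543,-.0175,.11,82.5)
E
```

```text
turn [-0.06 -0.2   0.05] shift [-0.22 -0.84  5.8 ] t 17.08 pos [ 0.5419 -0.0089  0.168 ] w 0.197 gf 59.0 F [ 1.  -0.3 -2.5]
```

Emit:
{"api": "move_arm", "payload": {"rows": [[-0.1,-0.4,0.5,0,-0.2,0,-1],[-0.1,-0.4,1,0,0,0,-1],[0,0,1.5,0,0,0,-1],[0,0,1.5,0,0,0,-1],[0,0,0.8,0,0,0,-1],[0,0,0.5,0,0,0,-1],[0,0,0,0,0,0,-1],[0,0,0,0,0,0,-1],[0,0,0,0,0,0,-1]]}}

```text
time: 17.83
tool_pos: [0.5439, -0.0177, 0.1113]
tool_rot: [0.001, 0.065, 0.998, -0.001]
contact_force: [0.6, 0.6, -2.1]
gripper_width: 0.198
grasp_force: 59.0
```

```bash
python3 - <<'E'
from h import *; go(.543,-.0175,.0827,82.5)
E
```

```text
turn [-0.09  0.14  0.04] shift [0.09 0.01 2.86] t 17.83 pos [ 0.5439 -0.0177  0.1113] w 0.198 gf 59.0 F [ 0.6  0.6 -2.1]
```

Emit:
{"api": "move_arm", "payload": {"rows": [[0.1,0,0.5,0,0.1,0,-1],[0,0,0.5,0,0,0,-1],[0,0,0.4,0,0,0,-1],[0,0,0.3,0,0,0,-1],[0,0,0.3,0,0,0,-1],[0,0,0,0,0,0,-1],[0,0,0,0,0,0,-1]]}}

```text
time: 18.42
tool_pos: [0.542, -0.0176, 0.09]
tool_rot: [-0.001, 0.065, 0.998, -0.001]
contact_force: [0.7, -0.2, -3.6]
gripper_width: 0.199
grasp_force: 59.0
```

Emit:
{"api": "move_arm", "payload": {"rows": [[0,0,0.2,0,0,0,-1],[0,0,0.2,0,0,0,-1],[0,0,0.2,0,0,0,-1],[0,0,0,0,0,0,-1],[0,0,0,0,0,0,-1]]}}

```text
time: 18.83
tool_pos: [0.542, -0.0176, 0.0842]
tool_rot: [-0.001, 0.065, 0.998, -0.001]
contact_force: [0.3, 1.3, -3.1]
gripper_width: 0.195
grasp_force: 59.0
```

Emit:
{"api": "move_arm", "payload": {"rows": [[0,0,0.1,0,0,0,-1],[0,0,0.1,0,0,0,-1],[0,0,0,0,0,0,-1],[0,0,0,0,0,0,-1]]}}

```text
time: 19.17
tool_pos: [0.5424, -0.0177, 0.0827]
tool_rot: [-0.0, 0.065, 0.998, -0.001]
contact_force: [-0.2, -0.4, -1.3]
gripper_width: 0.199
grasp_force: 59.3
```

Emit:
{"api": "move_arm", "payload": {"rows": [[0,0,0.1,0,0,0,-1],[0,0,0,0,0,0,-1],[0,0,0,0,0,0,-1]]}}

```text
time: 19.42
tool_pos: [0.5424, -0.0176, 0.0827]
tool_rot: [-0.001, 0.065, 0.998, -0.001]
contact_force: [-4.5, -0.2, 6.3]
gripper_width: 0.2
grasp_force: 60.2
```

The lid is on the rim at exactly the expected height. Release, rise and move clear.

Emit:
{"api": "move_arm", "payload": {"rows": [[0,0,0,0,0,0,1],[0,0,0,0,0,0,1],[0,0,0,0,0,0,1],[0,0,0,0,0,0,1],[0,0,0,0,0,0,1],[0,0,0,0,0,0,1],[0,0,0,0,0,0,1],[0,0,0,0,0,0,1],[0,0,-0.5,0,0,0,1],[0,0,-1,0,0,0,1],[0,0,-2,0,0,0,1],[0,0,-3,0,0,0,1],[0,0,-3,0,0,0,1],[0,0,-3,0,0,0,1],[0,0,-3,0,0,0,1],[0,0,-1,0,0,0,1],[0,0,0,0,0,0,1]]}}

```text
time: 20.83
tool_pos: [0.5443, -0.0177, 0.2515]
tool_rot: [0.004, 0.065, 0.998, -0.001]
contact_force: [-0.1, -0.2, -0.2]
gripper_width: 1.002
grasp_force: 0.0
```

Emit:
{"api": "move_arm", "payload": {"rows": [[0,1,0,0,0,0,1],[0,3,0,0,0,0,1],[0,3,0,0,0,0,1],[0,3,0,0,0,0,1],[0,3,0,0,0,0,1],[0,3,0,0,0,0,1],[0,3,0,0,0,0,1],[0,3,0,0,0,0,1],[0,3,0,0,0,0,1],[0,3,0,0,0,0,1],[0,1,0,0,0,0,1],[0,0,0,0,0,0,1],[0,0,0,0,0,0,1]]}}

```text
time: 21.92
tool_pos: [0.579, 0.27, 0.2435]
tool_rot: [-0.002, 0.065, 0.998, -0.002]
contact_force: [0.3, -0.3, -0.3]
gripper_width: 1.001
grasp_force: 0.0
```

```bash
python3 - <<'E'
from plant import manip; import cv2,numpy as np
a=manip.grab_frame("scene")["img"][90:280,180:420]; b=manip.grab_frame("top")["img"][140:260,280:500]
r=lambda i:cv2.resize(i,(390,int(390*i.shape[0]/i.shape[1])),interpolation=cv2.INTER_CUBIC)
cv2.imwrite("pics/end.png",np.vstack([cv2.resize(a,(480,380),interpolation=cv2.INTER_CUBIC),cv2.resize(b,(480,215),interpolation=cv2.INTER_CUBIC)]))
E
```

```text
(no output)
```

View pics/end.png

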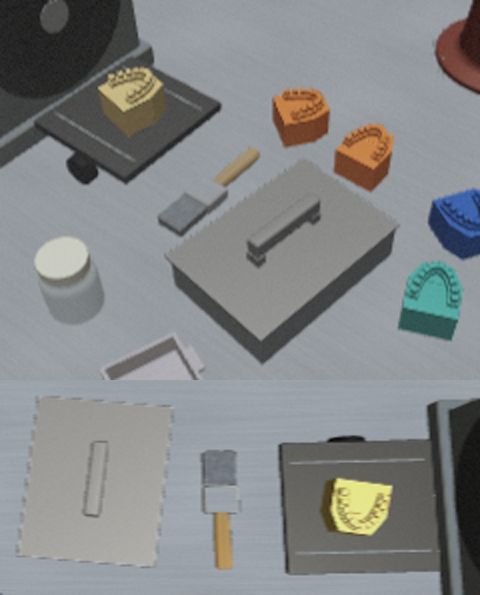

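The lid sits level over the whole rim (scene part, about (280,250)). The tall model stands upright mid-table (top part, (358,505)), and the bystanders are where they were.

```bash
python3 -c "
from plant import manip; print(manip.job_done())"
```

```text
the job is handed in; nothing more can be done
None
```

I handed the job in at about 22 s on the robot's clock: the tall model stands teeth up near the middle of the trimmer's table, turned somewhat from how I set it down; the trimmed one was left in the box, the lid is level on the rim, and the bystanders in the last picture look unmoved, but no verdict came back.

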